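Hang the parts basket in the curing box and lower the lid

ROBOT

A 7-joint arm with a two-finger parallel gripper is mounted at the origin on the work surface. World frame = base frame: x ahead of the robot, y to its left, z up, the work surface at z = 0. Lengths are in m, angles in degrees, forces in N, time in s.
With the tool pointing down it reaches from about 0.425 to 0.875 m from the base axis. Payload 4.7 kg.
Tool frame: the origin (TCP) lies at the very end of the fingers, on their centre line; the grasp point (between the pads) lies 19 mm behind it; z points along the fingers, y is the line along which they close (so a half turn about z gives the same grasp; the last joint's range is limited). The gripper opens to 87 mm and grips with 3 to 60 N. Pads are 19 mm wide; open, the fingers measure 117 mm over their backs; the gripper's body (75 mm by 190 mm) begins 51 mm behind the grasp point.
Start: joints at [68.073, 18.392, -4.016, 83.108, 1.295, 78.541, -3.26], TCP at [0.251, -0.6, 0.223] pointing down, gripper open.
Joint ranges: [-163.93, 163.93], [-17.29, 119.83], [-79.2, 71.16], [3.27, 140.29], [-89.18, 269.18], [5.43, 117.66], [-154.24, 154.24]. Speed limits (degrees/s): [147.25, 147.25, 180, 180, 180, 180, 180].

INTERFACE

Orientations are given as [roll, pitch, yaw] about the fixed x, y, z axes, in that order (R = Rz(yaw) Ry(pitch) Rx(roll)).
In Python, from cell import get_obs, cams, ticket, finder gives the robot as it stands.
- The arm moves only by the shell command python3 -m creep 'ROWS' [FORCE]. ROWS is text: rows parted by semicolons, each of 5 numbers parted by spaces: the shift along the world's x, y, z in m, then the turn about the world's z in degrees, then the finger opening in m, from 0 to 0.087. A call has 1 to 8 rows; each row shifts and turns the commanded pose from where the row before left it; what a row does not reach is not made up. A row lasts 1/8 s, in which the tool goes at most 62.5 mm and 10.7 degrees, less where a joint would pass 70% of its speed; a pose out of reach is approached as far as the arm can. A call with a gripper value outside its range is refused whole. The fingers move at their own pace and stop on an object; FORCE is the grip in N (left out, the last holds). Time passes only in rows, so rows that do not move let the fingers close. It gives the time, the measured TCP pose, the force, the opening and the grip force at its end, in the units of the state.
- get_obs(): the state, without advancing time (a new reading comes with each control period).
- cams.read_camera(name): name is "side" or "top"; returns the picture (400x640x3 uint8, red, green, blue); there is no depth.
- cams.calibration(name): a dict with "fx", "fy", "cx", "cy" (pixels), "k1" (the pictures are not rectified: a ray, as slopes to the right and down, at radius r is drawn at 1 + k1 r^2 times it, then the intrinsics apply), "extrinsics" (4x4, takes a point from world to camera coordinates). Camera axes: x right, y down, z forward; pixel columns grow to the right and rows downward; lengths in m; the calibration is good to about 2 mm. A picture is of the moment at which its call begins. calibration takes no time and is no camera call.
- ticket.sign_off(): hands the job in; it is judged then, once.
Trained networks look in the newest picture that a camera, given by its name, has taken for a name from the list of things; names that differ only in an ending like _2 or _b are one class to them, and where a whole thing is asked for, a point or a joint stands for the part that bears it (a point fixed in the world has none). Each returns a list of dicts, best first, with "p" (0 to 1); they miss things now and then, are a little off and sometimes report something else, mostly with a low value. They report only what shows in the picture. A call takes as long as a camera call. They do not tell look-alikes from the thing itself.
- finder.masks_of(name, camera): "mask" (400x640 bool, what is visible of it) and "xy" ([column, row] in pixels, amid what is visible of it).
- finder.tip_of(name, camera): "xy" ([column, row] in pixels: a listed point, or the origin of a listed thing).
The state is a dict: "time_s": time; "qpos": joint angles; "joint_velocities": joint speeds; "effort": joint torques, N m; "tool_pos": TCP position; "tool_rot": TCP orientation; "force": force on the tool from outside, world axes, zero at the start; "wrist_torque": the same for the moment, N m; "grip_width": finger opening in m; "grasp_force": force on a finger pad.
Only numpy, scipy, OpenCV 4.12 (cv2) and the standard library are available. Lean on these libraries where they do the work, as an engineer would, in place of code of your own. Each camera call takes 0.05 s, during which the arm holds its last target. There are 200 camera calls.

TASK

Hang the green basket of printed parts by its handle on the double hook inside the white curing box, so that it hangs freely and level with both parts still in it. Then lower the amber lid gently until it lies fully closed on the box, without letting it slam. Leave the resin bottle, the filament spool and the scraper where they are.

Things in the scene. Friction and masses are not known exactly. Their poses are not given: they have to be found in the camera images.
- station: White open-topped curing box, fixed to the bench, 220 (its x) by 200 (its y) by 160 mm high, walls and floor 5 mm. Origin: centre of its underside; z up; its -x face (black panel) looks towards the robot. Its yaw varies by up to 0.3 rad. The double hook is on the inside of its +x wall, the lid hinges along the top of its -y wall.
- hook: Double hook fixed in the box, same frame as the box: two round orange prongs 8 mm thick at y = -34 and +34 mm, 60 mm clear between. Each leaves the +x wall at height 146, dips to a flat seat (x 48 to 18, top at height 126, underside 118 mm) and ends in an upturned tip towards -x (x = -6, top at height 144 mm). The basket comes in from -x: handle above the tips, rim below the prongs.
- hook_seat (a point): Point midway between the prongs, 33, 0, 130.5 mm in the box frame: where the middle of the basket's handle bar lies when it rests on the seats (bar along the box's y). Axes as the box.
- lid_hinge (a point): Middle of the lid's hinge line, on the top edge of the box at 0, -100, 160 mm in the box frame; the hinge runs along the box's x.
- lid (a joint): Lid angle, rad: 0 closed on the rim (stop), 1.57 upright; starts at 1.6 to 1.8, leaning out over the -y side. Flat amber plate 220 x 200 mm, 8 mm thick, 0.3 kg, grey strip along its free edge. Stiff hinge: it stays at any angle and moves with 1 to 4 N at the free edge, so it can be pushed over and down on its outer face.
- lid_edge (a point): Middle of the lid's free edge, on the outer (upper when closed) face, 200 mm from the hinge line. Frame turns with the lid: z is the normal of the outer face, y points from hinge to free edge.
- basket: Loose green basket, 60 (x) by 110 (y) by 40 mm high, open top, walls 4 mm, 0.15 to 0.27 kg with contents. Origin: centre of underside; z up. Rigid steel arch handle, 9 mm round, from both short ends (y = -51, +51 mm) to a straight bar along y, bar centre 100 mm above the underside. Stands on a thin green mat, yaw within 0.9 rad. Grasp the bar from above, fingers closing along x.
- handle_mid (a point): Middle of the basket's handle bar, 100 mm above its underside; a yellow grip sleeve 34 mm long and 12 mm thick is centred here. Axes as the basket.
- basket_in (a point): Point in the middle of the basket, 15 mm above its underside.
- part_a: Loose grey printed knob in the basket, flange 36 mm across, 26 mm high; origin: centre of its underside. 15 g.
- part_b: Loose grey printed angle bracket in the basket, 32 by 36 by 26 mm; origin: centre of its underside. 15 g.
- bottle: Bystander: black resin bottle with red cap, 68 mm across, 170 mm high, standing; origin: centre of its underside.
- spool: Bystander: small filament spool lying flat, cardboard flanges 100 mm across, 42 mm high; origin: centre of its underside.
- scraper: Bystander: scraper with orange handle, 200 mm long, lying flat on the bench at its far side; origin: at its underside, near the middle.
Not all that is in view belongs to the job. Several things look just like the basket: the one meant starts farthest to the robot's left.

How it is judged (in metres and radians):
On the way:
1. the basket hangs by its handle on the double hook, let go, with the lid still open (x of handle_mid in the frame of hook_seat between -0.02 and 0.02 m and z of handle_mid in the frame of hook_seat between -0.006 and 0.008 m and y of handle_mid in the frame of hook_seat between -0.022 and 0.022 m and contact force between basket and hook above 0.5 N and contact force between the fingers and basket below 0.05 N and angle between basket's own z axis and vertical below 0.3 rad and distance between each of part_a, part_b and basket_in below 0.065 m and value of joint lid above 1 rad), for 0.3 s.
At the end, for the whole second after the job is handed in: The basket hangs let go and at rest on both hook seats (handle middle within 20 mm along, 22 mm across, -6 to +8 mm in height of the seat point), within 0.3 rad of upright, both parts in it (within 65 mm of its middle), and the lid is closed to within 0.05 rad (10 mm at its edge) (x of handle_mid in the frame of hook_seat between -0.02 and 0.02 m and z of handle_mid in the frame of hook_seat between -0.006 and 0.008 m and y of handle_mid in the frame of hook_seat between -0.022 and 0.022 m and contact force between basket and hook above 0.5 N and contact force between the fingers and basket below 0.05 N and angle between basket's own z axis and vertical below 0.3 rad and distance between each of part_a, part_b and basket_in below 0.065 m and value of joint lid below 0.05 rad and linear speed of basket below 0.03 m/s); the robot touches nothing.
It fails at once if the lid slams: it reaches the last 0.3 rad before closed and there turns faster than 2 rad/s (0.4 m/s at its edge) (value of joint lid below 0.3 rad and velocity of joint lid below -2 rad/s).
It fails at once if the bottle, spool or scraper is moved by more than 30 mm (distance of any of bottle, spool, scraper from where it was at the start of the episode above 0.03 m).
It also fails if it takes over 64 s, if anything falls off the work surface, if the arm or the gripper's body presses on something with over 40 N, if the wrist force passes 120 N, or if a joint passes its speed limit or range.

## Working session

There is one attempt and no reset: what is moved stays moved. The work goes in short steps, Python scripts to look and compute and a shell command to move; the robot and the scene stay as the last step left them, time stands still between calls to the robot, and variables do not carry over. Pictures are saved under pics/ and viewed, at most 10 in all, crops included, and the job is handed in when it is done.

```bash
mkdir -p pics; cat > h.py <<'E'
import numpy as np,cv2
from cell import get_obs,cams,ticket,finder
def cal(n):
    c=cams.calibration(n);return c,np.array(c["extrinsics"])
def ray(n,uv):
    c,E=cal(n);x=(uv[0]-c["cx"])/c["fx"];y=(uv[1]-c["cy"])/c["fy"]
    rd=np.hypot(x,y);r=rd
    for _ in range(30): r=rd/(1+c["k1"]*r*r)
    s=r/rd if rd>0 else 1
    R=E[:3,:3];return -R.T@E[:3,3],R.T@np.array([x*s,y*s,1])
def atz(n,uv,z):
    o,d=ray(n,uv);return o+d*(z-o[2])/d[2]
def tri(a,b):
    o1,d1=ray("side",a);o2,d2=ray("top",b)
    t=np.linalg.lstsq(np.c_[d1,-d2],o2-o1,rcond=None)[0]
    p,q=o1+t[0]*d1,o2+t[1]*d2;return (p+q)/2,np.linalg.norm(p-q)
def proj(n,p):
    c,E=cal(n);q=E[:3,:3]@np.array(p)+E[:3,3];x,y=q[0]/q[2],q[1]/q[2];k=1+c["k1"]*(x*x+y*y)
    return np.array([c["fx"]*x*k+c["cx"],c["fy"]*y*k+c["cy"]])
def save(n,f):
    im=cams.read_camera(n);cv2.imwrite("pics/"+f,im[:,:,::-1]);return im
E
python3 - <<'E'
from h import *
np.set_printoptions(precision=3,suppress=True)
a=save("side","s0.png");b=save("top","t0.png")
cv2.imwrite("pics/both0.png",cv2.resize(np.vstack([a,b])[:,:,::-1],(480*1,600)))
for n in("side","top"):
    o,d=ray(n,(320,200));print(n,o,d)
    for t in("handle_mid","hook_seat","lid_edge","lid_hinge","station","basket","bottle","spool","scraper"):
        print(n,t,[(np.round(r["xy"]),round(r["p"],2)) for r in finder.tip_of(t,n)])
E
```

```text
side [-0.14   0.584  0.961] [ 0.606 -0.405 -0.685]
side handle_mid [(array([358., 143.]), 0.79), (array([275., 253.]), 0.66), (array([306., 159.]), 0.58)]
side hook_seat [(array([391., 180.]), 0.87), (array([267., 280.]), 0.37)]
side lid_edge [(array([451.,  91.]), 0.84)]
side lid_hinge [(array([393., 224.]), 0.63), (array([430., 160.]), 0.55), (array([205., 301.]), 0.2)]
side station [(array([392., 224.]), 0.75)]
side basket [(array([353., 172.]), 0.89), (array([302., 189.]), 0.88), (array([276., 280.]), 0.61)]
side bottle [(array([203., 298.]), 0.62)]
side spool [(array([232., 372.]), 0.61)]
side scraper [(array([254., 215.]), 0.93)]
top [0.382 0.138 1.215] [ 0.171 -0.007 -0.985]
top handle_mid [(array([408., 139.]), 0.96), (array([352., 134.]), 0.72), (array([276., 215.]), 0.64)]
top hook_seat [(array([401., 199.]), 0.7)]
top lid_edge [(array([470., 194.]), 0.9)]
top lid_hinge [(array([441., 212.]), 0.75)]
top station [(array([394., 220.]), 0.85)]
top basket [(array([352., 148.]), 0.87), (array([277., 223.]), 0.76), (array([394., 217.]), 0.61), (array([398., 152.]), 0.57)]
top bottle [(array([227., 203.]), 0.96)]
top spool [(array([441., 211.]), 0.72), (array([213., 270.]), 0.69)]
top scraper [(array([297., 149.]), 0.9)]
```

View pics/s0.png

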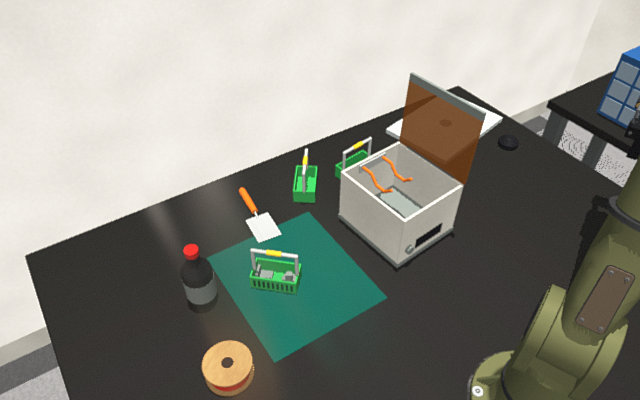

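View pics/t0.png

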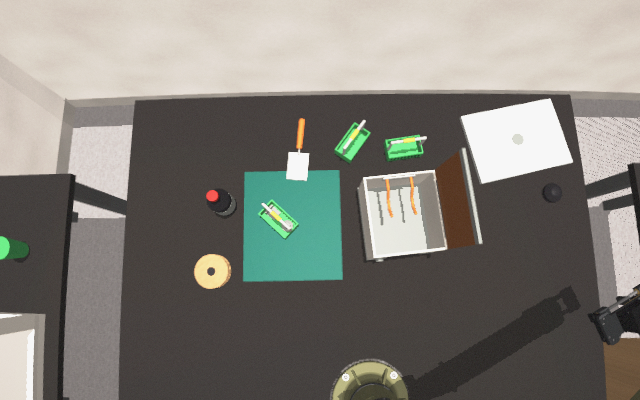

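The side view shows three green baskets: on the mat at (275,253), behind it at (306,159), and behind the box at (358,143). In the top view they are at (276,215), (352,134) and (408,139). Image left is robot +y, so the one on the mat is farthest left, and it is the only one that shows parts. The bottle is at (203,298), the spool at (228,368) and the scraper at (254,215). The lid stands open on the right of the box.

```bash
python3 - <<'E'
from h import *
np.set_printoptions(precision=3,suppress=True)
a=cv2.imread("pics/s0.png");b=cv2.imread("pics/t0.png")
cv2.imwrite("pics/c1.png",np.hstack([cv2.resize(a[235:305,235:315],(400,350),interpolation=2),cv2.resize(b[190:250,245:315],(400,350),interpolation=2)]))
cv2.imwrite("pics/c2.png",np.hstack([cv2.resize(a[60:270,325:500],(400,480),interpolation=2),cv2.resize(b[140:270,350:490],(400,371),interpolation=2)[:371]][:1]+[np.vstack([cv2.resize(b[140:270,350:490],(400,371),interpolation=2),np.zeros((109,400,3),np.uint8)])]))
for nm,s,t in(("others",(306,159),(352,134)),("oth2",(358,143),(408,139)),("handle",(275,253),(276,215)),("hook",(391,180),(401,199)),("lidedge",(451,91),(470,194)),("hinge",(430,160),(441,212)),("station",(392,224),(394,220)),("bottle",(203,298),(227,203)),("spool",(232,372),(213,270))):
    print(nm,*tri(s,t))
print(atz("top",(276,215),.1),atz("side",(275,253),.1),atz("side",(254,215),0))
# yellow sleeve + handle orientation
for n,bb in(("side",(235,235,315,305)),("top",(245,190,315,250))):
    im={"side":a,"top":b}[n];x0,y0,x1,y1=bb
    hsv=cv2.cvtColor(im[y0:y1,x0:x1],cv2.COLOR_BGR2HSV)
    m=cv2.inRange(hsv,(20,100,150),(35,255,255));ys,xs=np.nonzero(m);print(n,"yellow",len(xs),xs.mean()+x0,ys.mean()+y0)
    m=cv2.inRange(hsv,(40,100,60),(75,255,255));ys,xs=np.nonzero(m);print("green",len(xs),cv2.minAreaRect(np.c_[xs+x0,ys+y0].astype(np.float32)))
print([proj("top",p) for p in((.5,.2,.1),(.6,.2,.1))])
E
```

```text
others [0.765 0.03  0.115] 0.006885240455991646
oth2 [ 0.75  -0.134  0.11 ] 0.0033543504661890287
handle [0.535 0.256 0.098] 0.0024121527839595074
hook [ 0.568 -0.101  0.121] 0.006336040457036155
lidedge [ 0.532 -0.209  0.362] 0.014046765139133843
hinge [ 0.525 -0.191  0.176] 0.005750743706963244
station [ 0.528 -0.096 -0.002] 0.007123161793850575
bottle [ 0.591  0.423 -0.012] 0.0006804203015113787
spool [0.381 0.455 0.003] 0.00925398273247582
[0.535 0.256 0.1  ] [0.532 0.256 0.1  ] [0.758 0.198 0.   ]
side yellow 90 273.1666666666667 252.66666666666666
green 1165 ((275.68994140625, 270.34295654296875), (51.14548110961914, 40.92371368408203), 8.426968574523926)
top yellow 51 275.27450980392155 215.5686274509804
green 482 ((278.0981140136719, 218.756591796875), (37.77914810180664, 21.008892059326172), 42.51044845581055)
[array([295.944, 226.865]), array([295.578, 192.126])]
```

View pics/c1.png

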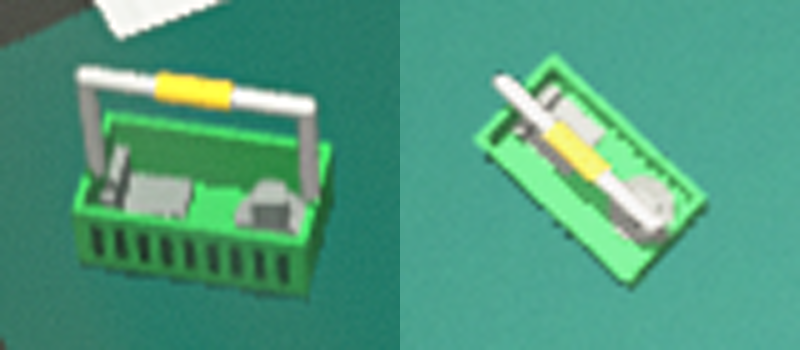

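View pics/c2.png

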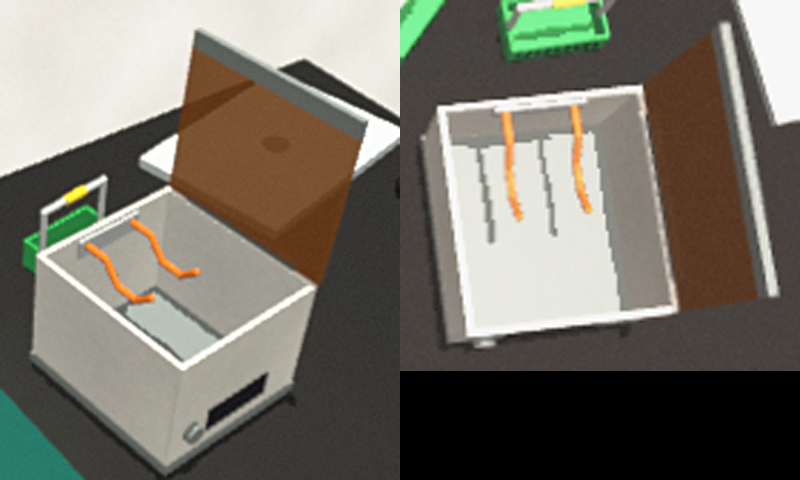

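The close crop confirms the choice: the mat basket has the bracket and knob in it, and the yellow sleeve is centred at side (273,253) and top (275,215). Next I fit the box rim corners and the bar ends.

```bash
python3 - <<'E'
from h import *
from scipy.optimize import least_squares
np.set_printoptions(precision=4,suppress=True)
# corners (+x+y),(+x-y),(-x-y),(-x+y)
C=np.array([[.11,.1],[.11,-.1],[-.11,-.1],[-.11,.1]])
T=[(363.3,176.8),(434.7,170.5),(447,249.2),(373.5,258)]
S=[(341.6,172.4),(399.4,142.2),(463.7,185.5),(405,221)]
def w(p,xy,z):
    c,s=np.cos(p[2]),np.sin(p[2]);return [p[0]+c*xy[0]-s*xy[1],p[1]+s*xy[0]+c*xy[1],z]
def fit(Ss,Tt):
    f=lambda p:np.concatenate([proj("top",w(p,C[i],.16))-Tt[i] for i in range(4)]*Tt.__len__().__gt__(0)+([proj("side",w(p,C[i],.16))-Ss[i] for i in range(4)] if Ss else []))
    r=least_squares(f,[.55,-.1,0]);return r.x,r.fun
p,res=fit(S,T);print(p,np.degrees(p[2]),res);print(fit(None,T)[0])
print("hook_seat",w(p,(.033,0),.1305),proj("side",w(p,(.033,0),.1305)),proj("top",w(p,(.033,0),.1305)))
for y in(.034,-.034): print("prong tip",proj("side",w(p,(-.006,y),.144)),proj("top",w(p,(-.006,y),.144)))
print("lid free edge upright",w(p,(0,-.1),.36), "hinge",w(p,(0,-.1),.16))
# bar
e=[tri((251,250),(262.5,203.4)),tri((297.4,255.6),(290.2,229.1))];print(e)
for n,a,b in(("top",(262.5,203.4),(290.2,229.1)),("side",(251,250),(297.4,255.6))):
    A,B=atz(n,a,.103),atz(n,b,.103);d=A-B;print(n,A,B,np.linalg.norm(d),"bar yaw",np.degrees(np.arctan2(d[1],d[0]))-90,(A+B)/2)
o=get_obs();print(o["tool_pos"],o["tool_rot"],o["time_s"],o["force"],o["grip_width"],o["qpos"])
E
```

```text
[ 0.5242 -0.0981  0.082 ] 4.698637127374433 [ 0.0493  0.5725 -0.3029 -0.2045 -0.0146  0.3702  0.0449 -0.0151 -0.3305
 -1.0947 -0.0477 -0.7323  0.3182 -0.3301 -0.1068  0.83  ]
[ 0.5247 -0.0983  0.0798]
hook_seat [np.float64(0.5570640686934908), np.float64(-0.09543969118683272), 0.1305] [391.1888 180.2579] [400.944  202.9403]
prong tip [392.8453 190.0865] [391.7548 217.3768]
prong tip [412.6387 178.7952] [416.0313 214.7714]
lid free edge upright [np.float64(0.5323664508172335), np.float64(-0.1978068132096696), 0.36] hinge [np.float64(0.5323664508172335), np.float64(-0.1978068132096696), 0.16]
[(array([0.5697, 0.2956, 0.0987]), np.float64(0.0011614412482356864)), (array([0.4948, 0.2175, 0.1025]), np.float64(0.0034327810641878237))]
top [0.5686 0.2945 0.103 ] [0.4937 0.2161 0.103 ] 0.10848145490821502 bar yaw -43.69638925761358 [0.5312 0.2553 0.103 ]
side [0.5666 0.2975 0.103 ] [0.4956 0.2189 0.103 ] 0.1058233482766532 bar yaw -42.09868307606129 [0.5311 0.2582 0.103 ]
[ 0.2512 -0.5995  0.2226] [179.9934   0.0025  22.7385] 1.0 [-0.212   0.373   0.0855] 0.08675030960271973 [68.0736 18.3913 -4.0197 83.1085  1.296  78.5388 -3.2603]
```

Box fits to under about 1 px: centre (0.524,-0.098), yaw 4.7°, and the hook_seat reprojects onto the detection. Handle is at (0.532,0.2565,0.10), and the bar needs tool yaw 47°. I go up and over the lid first.

```bash
python3 -m creep '0 0 0.06 0 0.087; 0 0 0.06 0 0.087; 0 0 0.06 0 0.087; 0 0 0.05 0 0.087; 0.03 0.053 0 0 0.087; 0.03 0.053 0 0 0.087; 0.03 0.053 0 0 0.087; 0.03 0.053 0 0 0.087'; python3 -m creep '0.03 0.053 0 3 0.087; 0.03 0.053 0 3 0.087; 0.03 0.053 0 3 0.087; 0.03 0.053 0 3 0.087; 0.005 0.054 0 3 0.087; 0.005 0.054 0 3 0.087; 0.005 0.054 0 3 0.087; 0.005 0.054 0 3 0.087'
```

```text
time_s: 2.0
tool_pos: [0.3719, -0.3857, 0.4528]
tool_rot: [179.9, -0.0, 22.7]
force: [0.1, -0.3, 0.6]
grip_width: 0.0874
grasp_force: 0.0
time_s: 3.0
tool_pos: [0.511, 0.0422, 0.4529]
tool_rot: [179.9, -0.0, 46.8]
force: [1.7, 1.0, -0.3]
grip_width: 0.087
grasp_force: 0.0
```

```bash
python3 -m creep '0.005 0.054 -0.02 0 0.087; 0.006 0.054 -0.02 0 0.087; 0.005 0.054 -0.02 0 0.087; 0.005 0.052 -0.02 0 0.087; 0 0 -0.06 0 0.087; 0 0 -0.06 0 0.087; 0 0 0 0 0.087; 0 0 0 0 0.087'; python3 - <<'E'
from h import *
b=save("top","t1.png");a=save("side","s1.png")
print(finder.tip_of("handle_mid","top")[:3],finder.tip_of("handle_mid","side")[:3])
cv2.imwrite("pics/c3.png",np.hstack([cv2.resize(a[200:310,210:330],(400,366),interpolation=2),cv2.resize(b[170:262,240:340],(400,366),interpolation=2)])[:,:,::-1])
E
```

```text
time_s: 4.0
tool_pos: [0.5335, 0.2551, 0.2554]
tool_rot: [179.9, -0.2, 46.7]
force: [0.6, 0.9, 1.0]
grip_width: 0.0869
grasp_force: 0.0
[{'xy': [407.9, 142.6], 'p': 0.94}, {'xy': [354.2, 133.4], 'p': 0.88}, {'xy': [401.4, 199.4], 'p': 0.39}] [{'xy': [357.2, 144.9], 'p': 0.79}, {'xy': [303.3, 162.5], 'p': 0.78}, {'xy': [272.9, 252.4], 'p': 0.77}]
```

View pics/c3.png

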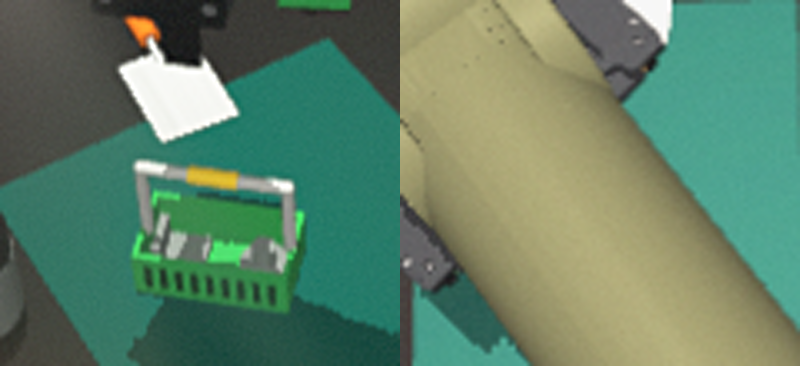

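The basket stands unmoved with the gripper above it. I descend and grip the sleeve.

```bash
python3 -m creep '-0.001 0.001 -0.045 0 0.087; 0 0 -0.045 0 0.087; 0 0 -0.043 0 0.087; 0 0 -0.025 0 0.087; 0 0 -0.015 0 0.087; 0 0 0 0 0.087; 0 0 0 0 0.03; 0 0 0 0 0.03' 40; python3 -m creep '0 0 0 0 0.0; 0 0 0 0 0.0; 0 0 0 0 0.0; 0 0 0 0 0.0; 0 0 0 0 0.0'; python3 -m creep '0 0 0.02 0 0.0; 0 0 0.03 0 0.0; 0 0 0 0 0; 0 0 0 0 0'
```

```text
time_s: 5.2
tool_pos: [0.5321, 0.2559, 0.081]
tool_rot: [179.9, -0.1, 46.7]
force: [-0.2, 0.5, 0.7]
grip_width: 0.0738
grasp_force: 0.0
time_s: 5.82
tool_pos: [0.5311, 0.2555, 0.0795]
tool_rot: [180.0, 0.0, 46.7]
force: [-0.0, 0.4, 0.6]
grip_width: 0.025
grasp_force: 0.0
time_s: 6.32
tool_pos: [0.5313, 0.2554, 0.1301]
tool_rot: [180.0, -0.0, 46.7]
force: [0.3, -0.1, 0.2]
grip_width: 0.0005
grasp_force: 0.0
```

The fingers are slow and hadn't closed when I lifted. I check that the basket wasn't disturbed, then open again.

```bash
python3 -m creep '0 0 0.05 0 0.087; 0 0 0 0 0.087; 0 0 0 0 0.087; 0 0 0 0 0.087; 0 0 0 0 0.087; 0 0 0 0 0.087; 0 0 0 0 0.087; 0 0 0 0 0.087' 40; python3 - <<'E'
from h import *
a=save("side","s2.png")
for r in finder.tip_of("handle_mid","side"): print(r,atz("side",r["xy"],.101))
hsv=cv2.cvtColor(a[235:305,235:315],cv2.COLOR_RGB2HSV)
m=cv2.inRange(hsv,(20,100,110),(35,255,255));ys,xs=np.nonzero(m);print(len(xs),xs.mean()+235,ys.mean()+235, atz("side",(xs.mean()+235,ys.mean()+235),.101))
m=cv2.inRange(hsv,(40,100,60),(75,255,255));ys,xs=np.nonzero(m);print(cv2.minAreaRect(np.c_[xs+235,ys+235].astype(np.float32)))
cv2.imwrite("pics/c4.png",cv2.resize(a[200:310,210:330],(400,366),interpolation=2)[:,:,::-1])
E
```

```text
time_s: 7.32
tool_pos: [0.5312, 0.2555, 0.1796]
tool_rot: [180.0, 0.0, 46.7]
force: [0.3, 0.2, 0.6]
grip_width: 0.0723
grasp_force: 0.0
{'xy': [303.1, 161.2], 'p': 0.67} [0.7730278  0.03023168 0.101     ]
{'xy': [356.4, 143.1], 'p': 0.62} [ 0.75980361 -0.13883174  0.101     ]
{'xy': [275.8, 252.8], 'p': 0.55} [0.53055137 0.2542333  0.101     ]
84 273.1904761904762 253.0595238095238 [0.53307873 0.25949862 0.101     ]
((275.3170471191406, 279.4272766113281), (47.08235168457031, 52.55797576904297), 87.70938873291016)
```

View pics/c4.png

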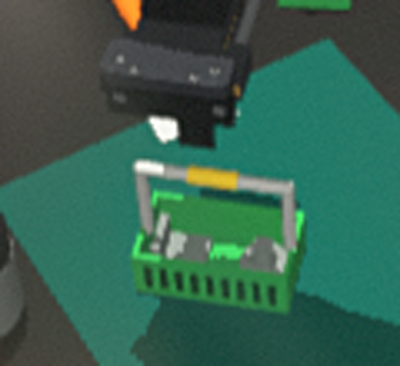

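The basket is unmoved and both parts are still in it. I descend again and allow enough time to close.

```bash
python3 -m creep '0.001 0.002 -0.03 0 0.06; 0 0 -0.03 0 0.06; 0 0 -0.025 0 0.06; 0 0 -0.013 0 0.06; 0 0 0 0 0; 0 0 0 0 0; 0 0 0 0 0; 0 0 0 0 0' 40; python3 -m creep '0 0 0 0 0.0; 0 0 0 0 0.0; 0 0 0 0 0.0; 0 0 0 0 0.0; 0 0 0 0 0.0;  0 0 0 0 0.0'
```

```text
time_s: 8.43
tool_pos: [0.5326, 0.2576, 0.0823]
tool_rot: [180.0, -0.1, 46.7]
force: [0.5, -0.4, 0.1]
grip_width: 0.0276
grasp_force: 0.0
time_s: 9.18
tool_pos: [0.5321, 0.2576, 0.0817]
tool_rot: [-180.0, 0.0, 46.7]
force: [-0.9, -0.1, 1.4]
grip_width: 0.0107
grasp_force: 40.0
```

```bash
python3 -m creep '0 0 0.02 0 0; 0 0 0.04 0 0; 0 0 0.05 0 0; 0 0 0.05 0 0; 0 0 0.04 0 0; 0 0 0.02 0 0; 0 -0.005 0 0 0; -0.003 -0.015 0 3 0'; python3 -m creep '-0.006 -0.03 0 5 0; -0.006 -0.035 0 5 0; -0.006 -0.04 0 5 0; -0.006 -0.04 0 5 0; -0.006 -0.04 0 5 0; -0.006 -0.04 0 5 0; -0.006 -0.035 0 5 0; -0.006 -0.03 0 5 0'; python3 -m creep '-0.006 -0.025 0 3 0; -0.004 -0.015 0 2 0; -0.002 -0.01 0 0 0; 0 0 0 0 0; 0 0 0 0 0; 0 0 0 0 0'; python3 - <<'E'
from h import *
a=save("side","s3.png")
print(finder.tip_of("handle_mid","side"))
cv2.imwrite("pics/c5.png",cv2.resize(a[60:260,300:500],(600,600),interpolation=2)[:,:,::-1])
E
```

```text
time_s: 10.18
tool_pos: [0.5285, 0.2375, 0.3008]
tool_rot: [-180.0, 0.1, 49.9]
force: [0.0, -0.3, -2.1]
grip_width: 0.0108
grasp_force: 40.0
time_s: 11.18
tool_pos: [0.4798, -0.0545, 0.3003]
tool_rot: [-179.9, 0.0, 89.8]
force: [0.0, 0.1, -2.7]
grip_width: 0.0106
grasp_force: 40.0
time_s: 11.92
tool_pos: [0.4694, -0.1017, 0.3016]
tool_rot: [180.0, -0.0, 94.8]
force: [-1.1, 0.3, -2.7]
grip_width: 0.0106
grasp_force: 40.0
[{'xy': [304.1, 159.4], 'p': 0.78}, {'xy': [359.5, 140.7], 'p': 0.76}, {'xy': [431.1, 136.9], 'p': 0.72}]
```

View pics/c5.png

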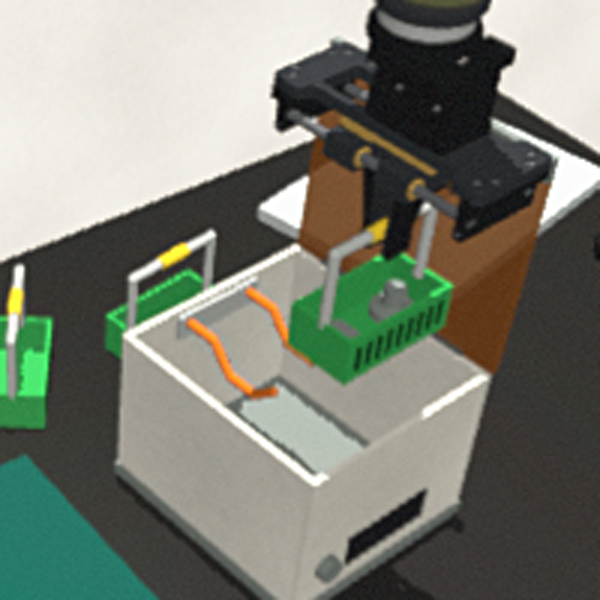

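Basket is level, square with the box, and both the knob and bracket are visible in it. Down at the front, then in above the tips.

```bash
python3 -m creep '0 -0.001 -0.02 0 0; 0 0 -0.03 0 0; 0 0 -0.035 0 0; 0 0 -0.035 0 0; 0 0 -0.025 0 0; 0 0 -0.015 0 0; 0 0 0 0 0; 0 0 0 0 0'; python3 - <<'E'
from h import *
print(atz("side",(431.1,136.9),.321))
b=save("top","t4.png");a=save("side","s4.png")
print([(r,atz("side",r["xy"],.161)) for r in finder.tip_of("handle_mid","side")])
cv2.imwrite("pics/c6.png",np.hstack([cv2.resize(a[90:240,320:480],(400,375),interpolation=2),cv2.resize(b[150:270,350:478],(400,375),interpolation=2)])[:,:,::-1])
E
```

```text
time_s: 13.02
tool_pos: [0.4701, -0.1036, 0.1427]
tool_rot: [179.9, 0.0, 94.7]
force: [0.3, -0.5, -2.5]
grip_width: 0.0106
grasp_force: 40.0
[ 0.46028754 -0.10103137  0.321     ]
[({'xy': [304.2, 160.0], 'p': 0.94}, array([0.71185319, 0.06403005, 0.161     ])), ({'xy': [417.5, 192.8], 'p': 0.87}, array([ 0.46262092, -0.093888  ,  0.161     ])), ({'xy': [356.6, 143.6], 'p': 0.71}, array([ 0.69495596, -0.08750732,  0.161     ]))]
```

View pics/c6.png

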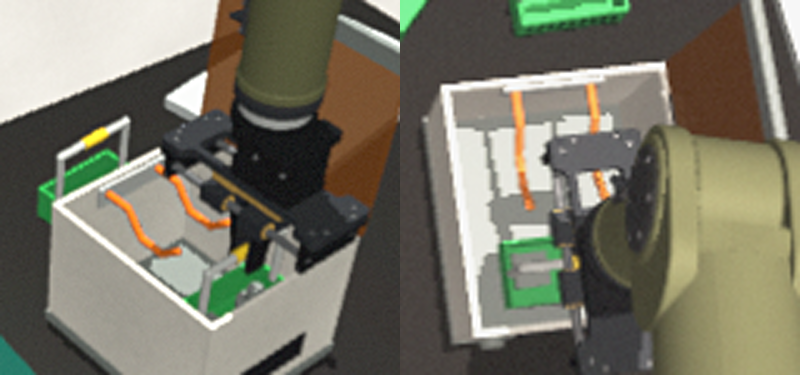

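The basket is inside, in front of the prongs, with its +y bar end at top (386.8,235.8). I check the lateral fit before sliding in.

```bash
python3 - <<'E'
from h import *
b=cv2.imread("pics/t4.png")
c,s=np.cos(.082),np.sin(.082)
def box(p): d=p[:2]-[.5242,-.0981];return np.round([c*d[0]+s*d[1],-s*d[0]+c*d[1]],4)
print("bar end",box(atz("top",(386.8,235.8),.161)))
hsv=cv2.cvtColor(b,cv2.COLOR_BGR2HSV)
m=cv2.inRange(hsv,(40,100,60),(75,255,255));m[:200]=0;m[:,:375]=0
ys,xs=np.nonzero(m);u=xs.min();v=ys[xs<=u+1];print("green",u,v.min(),v.max(),xs.max(),ys.min(),ys.max())
print("rim +y edge",box(atz("top",(u,v.mean()),.101)),"x range",box(atz("top",(u+8,ys.min()),.101)),box(atz("top",(u+8,ys.max()),.101)))
a=cv2.imread("pics/s4.png");hs=cv2.cvtColor(a,cv2.COLOR_BGR2HSV)[175:210,395:440]
m=cv2.inRange(hs,(20,110,110),(35,255,255));ys,xs=np.nonzero(m);print("sleeve side",xs.mean()+395,ys.mean()+175,len(xs),box(atz("side",(xs.mean()+395,ys.mean()+175),.161)))
print("tool",box(np.array([.4701,-.1036])))
E
```

```text
bar end [-0.0556  0.0573]
green 382 227 241 401 226 247
rim +y edge [-0.0425  0.059 ] x range [-0.0253  0.0337] [-0.084   0.0417]
sleeve side 419.65 187.025 40 [-0.0499 -0.0097]
tool [-0.0544 -0.0011]
```

The basket sits 2–3 mm towards +y of the prongs, which leaves room. Slide in with a small correction.

```bash
python3 -m creep '0.006 -0.001 0 0 0; 0.012 0.001 0 0 0; 0.015 0.001 0 0 0; 0.015 0.001 0 0 0; 0.015 0.001 0 0 0; 0.012 0.001 0 0 0; 0.008 0.001 0 0 0; 0.004 0 0 0 0';  python3 -m creep '0 0 0 0 0; 0 0 -0.008 0 0; 0 0 -0.008 0 0; 0 0 -0.007 0 0; 0 0 -0.004 0 0; 0 0 0 0 0; 0 0 0 0 0'
```

```text
time_s: 14.18
tool_pos: [0.5565, -0.0983, 0.1414]
tool_rot: [-180.0, -0.0, 94.8]
force: [-0.3, 0.2, -3.1]
grip_width: 0.0104
grasp_force: 40.0
time_s: 15.05
tool_pos: [0.5564, -0.0985, 0.1148]
tool_rot: [180.0, 0.0, 94.7]
force: [-0.4, -0.2, -2.0]
grip_width: 0.0106
grasp_force: 40.0
```

```bash
python3 -m creep '0 0 -0.002 0 0; 0 0 -0.001 0 0; 0 0 0 0 0; 0 0 0 0 0';  python3 -m creep '0 0 -0.0015 0 0; 0 0 0 0 0; 0 0 0 0 0'
```

```text
time_s: 15.55
tool_pos: [0.5564, -0.0986, 0.1119]
tool_rot: [180.0, 0.0, 94.7]
force: [-0.6, -0.0, 1.3]
grip_width: 0.0105
grasp_force: 40.0
time_s: 15.92
tool_pos: [0.5564, -0.0986, 0.1116]
tool_rot: [180.0, 0.0, 94.7]
force: [-3.4, -0.1, 7.8]
grip_width: 0.011
grasp_force: 40.0
```

Seated: the force reads +8 N upward. I ease off, open, check, then withdraw.

```bash
python3 -m creep '0 0 0.001 0 0.0; 0 0 0 0 0; 0 0 0 0 0.05; 0 0 0 0 0.05; 0 0 0 0 0.05; 0 0 0 0 0.05; 0 0 0 0 0.05; 0 0 0 0 0.05'; python3 -m creep '0 0 0.015 0 0.05; 0 0 0.03 0 0.05; 0 0 0.05 0 0.05; 0 0 0.055 0 0.05; 0 0 0.055 0 0.05; -0.02 0.05 0.03 0 0.05; -0.02 0.055 0 0 0.05; -0.02 0.055 0 0 0.05'; python3 -m creep '0 0.055 0 0 0.05; 0 0.055 0 0 0.0; 0 0 0 0 0.0; 0 0 0 0 0.0'; python3 - <<'E'
from h import *
b=save("top","t5.png");a=save("side","s5.png")
S=finder.tip_of("handle_mid","side");T=finder.tip_of("handle_mid","top");print(S,T)
c,s=np.cos(.082),np.sin(.082)
def box(p): d=p[:2]-[.5242,-.0981];return np.round([c*d[0]+s*d[1],-s*d[0]+c*d[1]],4)
for n,R in(("side",S),("top",T)):
    for r in R: print(n,r["xy"],box(atz(n,r["xy"],.1305)))
for n in("side","top"): print(finder.tip_of("lid_edge",n))
cv2.imwrite("pics/c7.png",np.hstack([cv2.resize(a[60:240,310:500],(400,379),interpolation=2),cv2.resize(b[140:270,350:487],(400,379),interpolation=2)])[:,:,::-1])
E
```

```text
time_s: 16.92
tool_pos: [0.5562, -0.0985, 0.1111]
tool_rot: [180.0, 0.0, 94.7]
force: [0.0, -0.9, -0.1]
grip_width: 0.0494
grasp_force: 0.0
time_s: 17.92
tool_pos: [0.4956, 0.0635, 0.3479]
tool_rot: [179.8, 0.0, 94.7]
force: [0.9, 0.0, -0.4]
grip_width: 0.05
grasp_force: 0.0
time_s: 18.42
tool_pos: [0.4963, 0.1711, 0.3468]
tool_rot: [179.9, 0.0, 94.8]
force: [0.4, -0.2, -0.2]
grip_width: 0.0277
grasp_force: 0.0
[{'xy': [355.9, 142.9], 'p': 0.92}, {'xy': [392.6, 177.1], 'p': 0.78}, {'xy': [304.4, 160.2], 'p': 0.57}] [{'xy': [356.2, 132.0], 'p': 0.98}, {'xy': [406.1, 140.1], 'p': 0.97}]
side [355.9, 142.9] [ 0.2042 -0.0321]
side [392.6, 177.1] [ 0.0396 -0.0113]
side [304.4, 160.2] [0.2301 0.1239]
top [356.2, 132.0] [0.2522 0.0995]
top [406.1, 140.1] [ 0.2138 -0.0417]
[{'xy': [450.6, 90.1], 'p': 0.75}]
[{'xy': [471.3, 193.6], 'p': 0.86}]
```

View pics/c7.png

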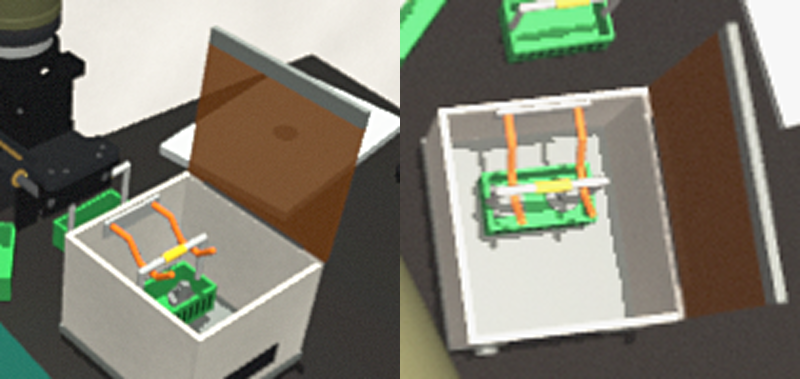

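The basket hangs level on both prongs with both parts inside. The sleeve is at top (402,204) against a predicted seat of (401,203). Now I compute the lid angle and push path, and go over behind the lid.

```bash
python3 -m creep '0 0 0.05 0 0; 0 0 0.055 0 0; 0.005 -0.06 0 0 0; 0.006 -0.06 0 0 0; 0.006 -0.06 0 0 0; 0.006 -0.06 0 0 0; 0.006 -0.06 0 0 0; 0.006 -0.06 0 0 0'; python3 -m creep '0.005 -0.06 0 0 0; 0.005 -0.06 0 0 0; 0 0 0 0 0; 0 0 0 0 0'; python3 - <<'E'
from h import *
c,s=np.cos(.082),np.sin(.082)
W=lambda x,y:np.array([.5242+c*x-s*y,-.0981+s*x+c*y])
for t in(1.6,1.65,1.7,1.75,1.8):
    y=-.1+.2*np.cos(t)-.008*np.sin(t);z=.16+.2*np.sin(t)+.008*np.cos(t);w=[*W(0,y),z];print(t,proj("side",w).round(1),proj("top",w).round(1))
print("seen side 450.6,90.1 top 471.3,193.6")
prev=None
for t in[1.7,1.6,1.5,1.4,1.3,1.2,1.1,1,.9,.8,.7,.6,.5,.4,.3,.25,.2,.15,.1,.05,0]:
    y=-.1+.16*np.cos(t)-.008*np.sin(t)-.01;z=.16+.16*np.sin(t)+.008*np.cos(t);w=np.array([*W(0,y),z])
    print(t,w.round(4),None if prev is None else (w-prev).round(4));prev=w
E
```

```text
time_s: 19.73
tool_pos: [0.5308, -0.191, 0.4513]
tool_rot: [180.0, 0.0, 94.7]
force: [1.5, -0.2, -0.1]
grip_width: 0.0004
grasp_force: 0.0
time_s: 20.23
tool_pos: [0.5412, -0.3083, 0.4507]
tool_rot: [-180.0, -0.1, 94.7]
force: [0.8, 0.8, -0.2]
grip_width: 0.0003
grasp_force: 0.0
1.6 [448.   91.1] [473.3 195.3]
1.65 [450.8  90. ] [477.4 195. ]
1.7 [453.6  89.2] [481.3 194.6]
1.75 [456.3  88.6] [485.1 194.4]
1.8 [458.9  88.2] [488.7 194.1]
seen side 450.6,90.1 top 471.3,193.6
1.7 [ 0.5355 -0.2362  0.3176] None
1.6 [ 0.5342 -0.2204  0.3197] [-0.0013  0.0158  0.0021]
1.5 [ 0.5329 -0.2044  0.3202] [-0.0013  0.016   0.0005]
1.4 [ 0.5316 -0.1885  0.319 ] [-0.0013  0.0159 -0.0011]
1.3 [ 0.5303 -0.1728  0.3163] [-0.0013  0.0157 -0.0027]
1.2 [ 0.5291 -0.1574  0.312 ] [-0.0013  0.0154 -0.0043]
1.1 [ 0.5278 -0.1425  0.3062] [-0.0012  0.0149 -0.0058]
1 [ 0.5267 -0.1283  0.299 ] [-0.0012  0.0142 -0.0073]
0.9 [ 0.5256 -0.1149  0.2903] [-0.0011  0.0134 -0.0087]
0.8 [ 0.5245 -0.1024  0.2804] [-0.001   0.0125 -0.01  ]
0.7 [ 0.5236 -0.0909  0.2692] [-0.0009  0.0114 -0.0112]
0.6 [ 0.5228 -0.0806  0.2569] [-0.0008  0.0103 -0.0122]
0.5 [ 0.522  -0.0716  0.2437] [-0.0007  0.009  -0.0132]
0.4 [ 0.5214 -0.064   0.2297] [-0.0006  0.0077 -0.0141]
0.3 [ 0.5209 -0.0577  0.2149] [-0.0005  0.0062 -0.0147]
0.25 [ 0.5207 -0.0552  0.2073] [-0.0002  0.0025 -0.0076]
0.2 [ 0.5205 -0.053   0.1996] [-0.0002  0.0022 -0.0077]
0.15 [ 0.5203 -0.0513  0.1918] [-0.0001  0.0018 -0.0078]
0.1 [ 0.5202 -0.0499  0.1839] [-0.0001  0.0014 -0.0079]
0.05 [ 0.5202 -0.0489  0.176 ] [-0.0001  0.001  -0.0079]
0 [ 0.5201 -0.0483  0.168 ] [-0.      0.0006 -0.008 ]
```

The lid is at about 1.62 rad. I descend behind it and begin the push.

```bash
python3 -m creep '0 0 -0.045 0 0; 0 0 -0.045 0 0; 0 0 -0.042 0 0; -0.002 0.02 0 0 0; -0.002 0.025 0 0 0; -0.001 0.02 0 0 0; -0.001 0.015 0 0 0; -0.001 0.01 0 0 0'; python3 -m creep '-0.001 0.012 0 0 0; -0.001 0.012 -0.001 0 0; -0.001 0.014 -0.002 0 0; -0.001 0.015 -0.003 0 0; -0.001 0.015 -0.004 0 0'
```

```text
time_s: 21.22
tool_pos: [0.5348, -0.2181, 0.3203]
tool_rot: [179.9, 0.1, 94.8]
force: [1.0, -2.9, 1.8]
grip_width: 0.0001
grasp_force: 1.3
time_s: 21.85
tool_pos: [0.5285, -0.1495, 0.3081]
tool_rot: [-179.9, -0.0, 94.7]
force: [-0.4, -2.3, -0.7]
grip_width: 0.0003
grasp_force: 1.2
```

```bash
python3 -m creep '-0.001 0.011 -0.004 0 0; -0.001 0.014 -0.007 0 0; -0.001 0.0135 -0.0085 0 0; -0.001 0.0125 -0.01 0 0; -0.001 0.0115 -0.011 0 0; -0.001 0.01 -0.012 0 0; 0 0.009 -0.013 0 0; 0 0 0 0 0'; python3 - <<'E'
from h import *
a=save("side","s6.png");print(finder.tip_of("lid_edge","side"))
cv2.imwrite("pics/c8.png",cv2.resize(a[60:260,300:500],(500,500),interpolation=2)[:,:,::-1])
E
```

```text
time_s: 22.85
tool_pos: [0.5226, -0.0674, 0.2422]
tool_rot: [-179.9, -0.1, 94.8]
force: [0.2, -0.2, -0.1]
grip_width: 0.0001
grasp_force: 0.0
[{'xy': [382.8, 159.9], 'p': 0.77}, {'xy': [228.6, 369.7], 'p': 0.39}]
```

View pics/c8.png

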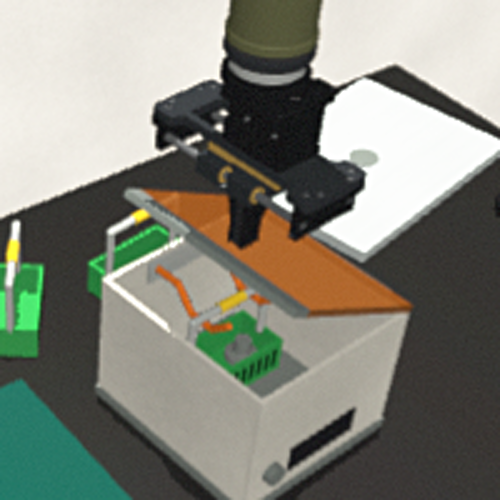

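The lid is at about 0.45 rad with the fingertip on its outer face, and the basket still hangs. I continue slowly.

```bash
python3 -m creep '0 0.005 -0.009 0 0; 0 0.004 -0.009 0 0; 0 0.003 -0.008 0 0; 0 0.002 -0.007 0 0; 0 0.002 -0.007 0 0; 0 0.001 -0.007 0 0; 0 0.001 -0.007 0 0; 0 0.001 -0.007 0 0'; python3 -m creep '0 0 -0.006 0 0; 0 0 -0.005 0 0; 0 0 -0.002 0 0; 0 0 -0.001 0 0; 0 0 0 0 0'
```

```text
time_s: 23.95
tool_pos: [0.5231, -0.0499, 0.1821]
tool_rot: [-180.0, -0.0, 94.7]
force: [-0.0, 1.0, 2.0]
grip_width: 0.0006
grasp_force: 0.6
time_s: 24.58
tool_pos: [0.5232, -0.0503, 0.1686]
tool_rot: [180.0, 0.0, 94.7]
force: [-0.0, -0.3, 0.1]
grip_width: 0.0008
grasp_force: 0.0
```

```bash
python3 -m creep '0 0 -0.001 0 0; 0 0 -0.001 0 0; 0 0 0 0 0'; python3 -m creep '0 0 -0.001 0 0; 0 0 -0.001 0 0; 0 0 0 0 0'
```

```text
time_s: 24.95
tool_pos: [0.5233, -0.0503, 0.1684]
tool_rot: [180.0, 0.1, 94.7]
force: [-3.8, 0.8, 10.4]
grip_width: 0.0006
grasp_force: 5.2
time_s: 25.32
tool_pos: [0.5233, -0.0503, 0.1683]
tool_rot: [180.0, 0.1, 94.7]
force: [-9.2, -0.5, 20.4]
grip_width: 0.0008
grasp_force: 10.5
```

Firm stop at z = 0.168, so the lid is closed. I retreat and check.

```bash
python3 -m creep '0 0 0.004 0 0; 0 0 0.02 0 0; 0 0 0.05 0 0; 0 0 0.06 0 0; 0 0 0.06 0 0; 0 0.05 0 0 0; 0 0.06 0 0 0; 0 0.06 0 0 0'; python3 -m creep '0 0.06 0 0 0; 0 0.05 0 0 0; 0 0 0 0 0; 0 0 0 0 0'; python3 - <<'E'
from h import *
a=save("side","s7.png");b=save("top","t7.png")
c,s=np.cos(.082),np.sin(.082)
y=.1;print("closed expect",proj("side",[.5242-s*y,-.0981+c*y,.168]),finder.tip_of("lid_edge","side"))
for n in("bottle","spool","scraper"):print(n,finder.tip_of(n,"side")[:1])
cv2.imwrite("pics/c9.png",np.hstack([cv2.resize(a[90:270,310:500],(400,379),interpolation=2),cv2.resize(b[140:270,350:487],(400,379),interpolation=2)])[:,:,::-1])
E
```

```text
time_s: 26.32
tool_pos: [0.5232, 0.1212, 0.3586]
tool_rot: [179.9, 0.0, 94.6]
force: [0.2, 1.3, -0.1]
grip_width: 0.0003
grasp_force: 0.0
time_s: 26.82
tool_pos: [0.5235, 0.2292, 0.3581]
tool_rot: [-180.0, 0.1, 94.7]
force: [0.8, -0.6, 0.9]
grip_width: 0.0005
grasp_force: 0.0
closed expect [371.67269518 192.72306118] [{'xy': [372.6, 192.1], 'p': 0.68}]
bottle []
spool [{'xy': [230.3, 369.2], 'p': 0.78}]
scraper [{'xy': [256.5, 213.0], 'p': 0.6}]
```

View pics/c9.png

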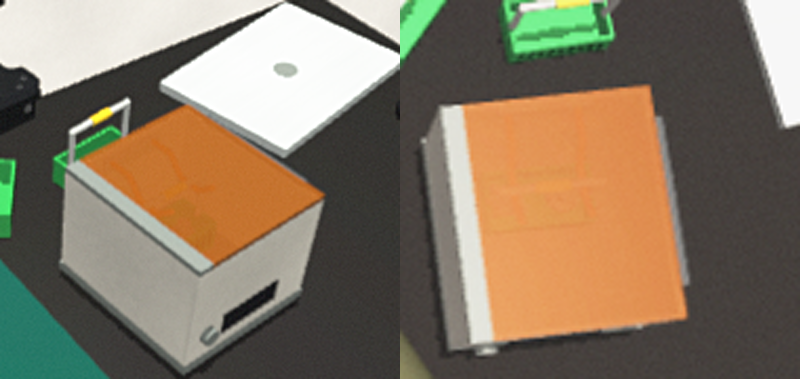

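The lid is flush: its edge shows at side (373,192), where closed should be (372,193). The basket still hangs, seen through the amber.

```bash
python3 -c "
from cell import ticket
print(ticket.sign_off())"
```

```text
the job is handed in; nothing more can be done
None
```

I hung the basket on both prongs with both parts in it, closed the lid gently until it lay flush, and handed the job in at about 27 s; the judge's result was not shown, and the last check missed the bottle (hidden from the network), though the arm never went near it.

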